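# Shim a rocking bench scale with a wedge

### The arm

A 6-joint arm with a two-finger parallel gripper is mounted at the origin on the work surface. World frame = base frame: x ahead of the robot, y to its left, z up, the work surface at z = 0. Lengths are in m, angles in rad, forces in N, time in s.
With the tool pointing down it reaches from about 0.325 to 0.9 m from the base axis. Payload 6.1 kg.
Tool frame: the origin (TCP) lies at the very end of the fingers, on their centre line; the grasp point (between the pads) lies 19 mm behind it; z points along the fingers, y is the line along which they close (so a half turn about z gives the same grasp; the last joint's range is limited). The gripper opens to 85 mm and grips with 20 to 120 N. Pads are 22 mm wide; open, the fingers measure 114 mm over their backs; the gripper's body (76 mm by 85 mm) begins 54 mm behind the grasp point. The pads swing forward as they close: fully open they stand 13 mm farther back than shut.
Start: joints at [1.153, 0.22, 1.526, -0, 1.395, -0.126], TCP at [0.18, 0.599, 0.231] pointing down, gripper open.
Joint ranges: [-2.98, 2.98], [-0.91, 2.08], [0.09, 2.57], [-1.24, 4.39], [0.2, 2.65], [-2.68, 2.68]. Speed limits (rad/s): [2.57, 2.57, 3.01, 3.14, 3.14, 3.14].

### API

Orientations are given as a unit quaternion [w, x, y, z].
In Python, from station import robot, eyes gives the robot as it stands.
- The arm moves only by the tool jog_arm, never from a script. Its argument "plan" is a list of rows, each an object of numbers: "dx", "dy", "dz": the shift along the tool's x, y, z in units of 0.4 m (1.0 is 0.4 m); "turn": the turn about the tool's z in units of 0.5 rad (1.0 is 0.5 rad). In form: [{"dx": .., "dy": .., "dz": .., "turn": ..}, ...]. A call has 1 to 10 rows; each row is the pose to reach, as a shift and turn from the pose commanded when the call began, along the tool's axes at that moment; what a row does not reach only later rows make up. A row lasts 1/10 s, in which the tool goes at most 50 mm and 8.59 degrees, less where a joint would pass 70% of its speed; a pose out of reach is approached as far as the arm can. A call with a number of a shift or a turn outside -1 to 1 is refused whole. A call with a gripper value outside its range is refused whole. "fingers" is the closure, from -1 (fully open) to 1 (shut), set as the call begins (left out, the last holds). The fingers move at their own pace and stop on an object; "newtons" is the grip in N (left out, the last holds). Time passes only in rows, so rows that repeat a pose let the fingers close. It gives the time, the measured TCP pose, the force, the opening and the grip force at its end, in the units of the state.
- robot.get_state(): the state, without advancing time (a new reading comes with each control period).
- eyes.capture(name): name is "scene" or "side" or "wrist"; returns the picture (384x512x3 uint8, red, green, blue); there is no depth.
- eyes.get_calibration(name): a dict with "camera_matrix" (3x3 intrinsics, pixels), "R" (3x3) and "t" (3): a world point X has camera coordinates R X + t; the wrist camera has in their place "tool_from_camera" (4x4, takes a point from camera to tool coordinates, whose origin is the TCP and whose axes are the flange's). Camera axes: x right, y down, z forward; pixel columns grow to the right and rows downward; lengths in m; the calibration is good to about 2 mm. A picture is of the moment at which its call begins: read the wrist's pose just before it. get_calibration takes no time and is no camera call.
- robot.sign_off(): hands the job in; it is judged then, once.
The state is a dict: "time_s": time; "joint_pos": joint angles; "joint_vel": joint speeds; "joint_efforts": joint torques, N m; "eef_pos": TCP position; "eef_rot": TCP orientation; "wrist_force": force on the tool from outside, world axes, zero at the start; "moment": the same for the moment, N m; "finger_gap": opening from 0.0 (shut) to 1.0 (fully open); "grip_force": force on a finger pad.
Only numpy, scipy, OpenCV 4.12 (cv2) and the standard library are available. Lean on these libraries where they do the work, as an engineer would, in place of code of your own. Each camera call takes 0.05 s, during which the arm holds its last target. There are 200 camera calls.

### The job

The bench scale rocks because the foot on the ear nearest the orange wedge has lost its rubber pad. Push the wedge along the bench, without lifting it, in under that foot until it is snug and the scale stands level, but stop there and do not shove the scale along. Then press down firmly on the top of that ear to check that it no longer rocks, let go, and leave the wedge in place and the other things on the bench undisturbed.

Things in the scene. Friction and masses are not known exactly. Their poses are not given: they have to be found in the camera images.
- scale: Loose bench scale, about 5 kg. Grey housing 250 (x) by 200 (y) mm, underside 26 mm up; steel pan 236 by 214 mm, top 71 mm up; indicator box on a column at its rear (+x), to 200 mm. Four steel ears stick out of its sides; feet at x +-90, y +-125 mm, three with black rubber pads 34 mm across, the one at (-90, +125) bare. Origin: at bench height under the housing's middle; y to its left.
- short_foot: The ear at (-90, +125) mm of the scale, with the bare foot: rigid with the scale, same axes. Dark steel plate, x -23 to +23, y -29 to +23 mm, underside 26 mm and top 34 mm above the bench; the pan's edge overhangs as far as y = -18 mm. Origin: on the axis of the stud, at bench height. Unsupported, it rocks down when pressed with 3 to 5 N.
- stud_end (a point): Lowest point of the bare steel stud, 12 mm in diameter with a domed end: 8 mm above the bench while the scale stands level on its three good feet, as it does at the start.
- ear_top (a point): Top of that ear, over the stud axis, 34 mm above the bench: where to press. A flush square stud end, 12 mm, marks it. Press with about 10 N; once shimmed it does not give.
- wedge: Orange plastic levelling wedge, loose on the bench, about 60 g, 110 mm long (x), 40 mm wide, flat below. Origin: centre of its underside; +x to the thin edge. 2 mm thick at x = +55, 16 mm at -55, an even slope between. It starts beside the ear, thin edge towards the stud within some 40 degrees. It slides with under 1 N; at the stud the force rises by some 1.5 N per mm: 5 to 10 N is snug and it stays put; over 15 N may skid the scale.
- wedge_butt (a point): Centre of the wedge's thick upright end face, 40 mm wide and 16 mm high, 8 mm above the bench: where to push. Nudged sideways near this end, the wedge turns about a point some 25 mm ahead (+x) of its origin.
- wedge_tip (a point): Middle of the wedge's thin edge, at bench height.
- hole_saw: bystander: blue hole saw cup, 48 mm across, 55 mm high with its pilot drill; origin at the centre of its underside
- jar: bystander: glass jar with a steel cap, 56 mm across, 70 mm high; origin at the centre of its underside
- glue: bystander: white and yellow glue bottle, 60 mm across, 180 mm high; origin at the centre of its underside
- twine: bystander: upright spool of brown twine, 68 mm across, 60 mm high; origin at the centre of its underside
- brush: bystander: wooden bench brush lying on its bristles, 270 mm long (handle to its -x), 60 mm high; origin at bench height
- hammer: bystander: hammer lying on the bench; origin at bench height
There are look-alikes about, which are no part of the job. Several things have the shape of the wedge; the one meant has the colours described above.

How it is judged:
By the outcome, as a careful person would: the job done as asked, in the order asked, and still so for the second after the job is handed in, with the robot touching nothing.
It also fails if it takes over 72 s, if anything falls off the work surface, if the arm or the gripper's body presses on something with over 40 N, if the wrist force passes 120 N, or if a joint passes its speed limit or range.

## Working session

There is one attempt and no reset: what is moved stays moved. The work goes in short steps, Python scripts to look and compute and a tool call to move; the robot and the scene stay as the last step left them, time stands still between calls to the robot, and variables do not carry over. Pictures are saved under pics/ and viewed, at most 10 in all, crops included, and the job is handed in when it is done.

Besides the shell and the picture viewer there is one more tool, called after ">>>" by a JSON object that holds its "name" and its "arguments". jog_arm: Moves the arm, as the interface text tells. Shifts and turns lie within -1 to 1; 1 stands for 0.4 m of shift or 0.5 rad of turn. Its arguments: {"type":"object","properties":{"plan":{"type":"array"},"fingers":{"type":"number"},"newtons":{"type":"number"}},"required":["plan"]}

```bash
mkdir -p pics; ls
python3 - <<'E'
from station import robot, eyes
import cv2,numpy as np
s=robot.get_state(); print({k:np.round(v,4).tolist() for k,v in s.items()})
for n in("scene","side","wrist"):
    im=eyes.capture(n)[:,:,::-1]; cv2.imwrite(f"pics/{n}0.png",im)
    c=eyes.get_calibration(n); print(n,{k:np.round(v,4).tolist() for k,v in c.items()})
a=cv2.imread("pics/scene0.png");b=cv2.imread("pics/side0.png")
cv2.imwrite("pics/both.png",cv2.resize(np.vstack([a,b]),None,fx=.78,fy=.78))
E
```

```text
pics
{'time_s': 0.0, 'joint_pos': [1.1529, 0.2212, 1.5276, 0.0, 1.3947, -0.1261], 'joint_vel': [0.0006, -0.0009, -0.0001, 0.0002, 0.0008, -0.0002], 'joint_efforts': [-0.0013, -49.6907, -38.9388, -0.0002, 0.0112, 0.0], 'eef_pos': [0.1795, 0.598, 0.2302], 'eef_rot': [-0.0003, 0.1453, 0.9894, -0.0009], 'wrist_force': [-0.5622, -0.3575, -0.6759], 'moment': [-0.0061, 0.0024, 0.0102], 'grip_force': 0.0, 'finger_gap': 0.9986}
scene {'camera_matrix': [[349.6916, 0.0, 252.6798], [0.0, 349.6916, 195.3756], [0.0, 0.0, 1.0]], 'R': [[-0.3282, 0.9446, -0.0043], [0.6124, 0.2093, -0.7623], [-0.7192, -0.2528, -0.6472]], 't': [0.1873, -0.3063, 1.3628]}
side {'camera_matrix': [[363.1247, 0.0, 259.1084], [0.0, 363.1247, 200.8958], [0.0, 0.0, 1.0]], 'R': [[0.8712, -0.4906, -0.0175], [-0.377, -0.6459, -0.6639], [0.3144, 0.585, -0.7476]], 't': [-0.4624, 0.2551, 1.0709]}
wrist {'camera_matrix': [[274.7372, 0.0, 257.4938], [0.0, 274.7372, 187.8527], [0.0, 0.0, 1.0]], 'tool_from_camera': [[-0.0005, -0.9633, -0.2684, 0.0686], [1.0, -0.0003, -0.0007, 0.0005], [0.0006, -0.2684, 0.9633, -0.1428], [0.0, 0.0, 0.0, 1.0]]}
```

View pics/scene0.png

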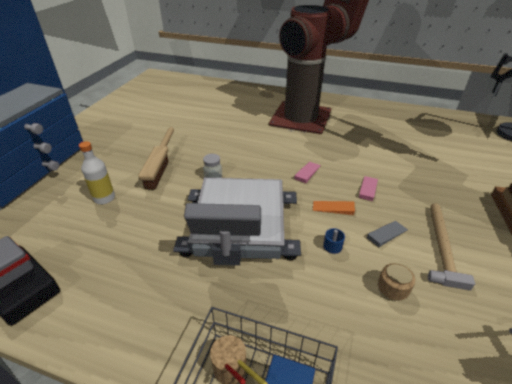

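View pics/side0.png

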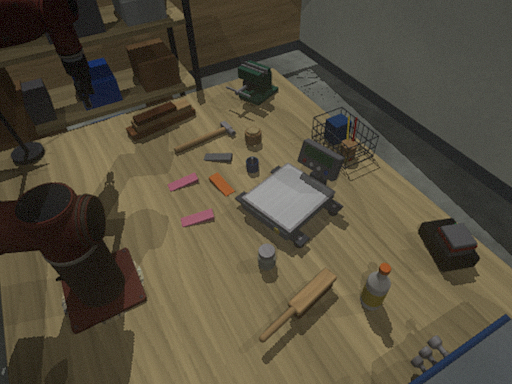

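Scene picture: the orange wedge is at about (334,208). Things it could be confused with are the pink wedges at (307,172) and (369,188) and the grey one at (386,234). In the side view the orange wedge is at (222,184), the pinks at (183,183) and (198,218), and the grey one at (218,157). I choose the orange one. The ear nearest it is at scene (290,200), side (243,205).

```bash
cat > h.py <<'E'
import numpy as np, cv2
from station import robot, eyes
from scipy.spatial.transform import Rotation as Ro
def cam(n,s=None):
    c=eyes.get_calibration(n); K=c["camera_matrix"]
    if n!="wrist": return np.array(K),np.array(c["R"]),np.array(c["t"])
    q=s["eef_rot"]; Rt=Ro.from_quat([q[1],q[2],q[3],q[0]]).as_matrix(); T=np.array(c["tool_from_camera"])
    Rc=Rt@T[:3,:3]; p=Rt@T[:3,3]+s["eef_pos"]
    return np.array(K),Rc.T,-Rc.T@p
def ray(c,uv,z):
    K,R,t=c; d=R.T@np.linalg.solve(K,[uv[0],uv[1],1.]); o=-R.T@t
    return o+d*(z-o[2])/d[2]
def proj(c,X):
    K,R,t=c; p=K@(R@np.asarray(X,float)+t); return p[:2]/p[2]
def tri(c1,u1,c2,u2):
    P=[c[0]@np.c_[c[1],c[2]] for c in(c1,c2)]
    h=cv2.triangulatePoints(P[0],P[1],np.float64(u1),np.float64(u2))[:,0]; return h[:3]/h[3]
def orange(im):  # im BGR
    h=cv2.cvtColor(im,cv2.COLOR_BGR2HSV); m=cv2.inRange(h,(5,170,90),(18,255,255))
    cs=cv2.findContours(m,cv2.RETR_EXTERNAL,cv2.CHAIN_APPROX_NONE)[0]
    return [c for c in sorted(cs,key=cv2.contourArea,reverse=True) if cv2.contourArea(c)>20][:4]
E
python3 - <<'E'
from h import *
s=robot.get_state()
for n in("scene","side","wrist"):
    im=cv2.imread(f"pics/{n}0.png"); c=cam(n,s)
    for k in orange(im):
        M=cv2.moments(k); uv=(M['m10']/M['m00'],M['m01']/M['m00'])
        r=cv2.boxPoints(cv2.minAreaRect(k))
        print(n,cv2.contourArea(k),np.round(uv,1),ray(c,uv,.008).round(3),[ray(c,p,.005)[:2].round(3).tolist() for p in r])
c=cam("scene"),cam("side")
print("ear",ray(c[0],(290,200),.034),ray(c[1],(243,205),.034),tri(c[0],(290,200),c[1],(243,205)))
im=cv2.imread("pics/scene0.png")[160:270,165:410]; im2=cv2.imread("pics/side0.png")[130:260,160:350]
cv2.imwrite("pics/crop.png",np.hstack([cv2.resize(im,(400,int(110*400/245)*1)),cv2.resize(im2,(400,179))]) if 0 else np.vstack([cv2.resize(im,(640,288)),cv2.resize(im2,(640,312))]))
E
```

```text
scene 345.0 [334.6 206.8] [0.49  0.208 0.008] [[0.516, 0.155], [0.472, 0.149], [0.453, 0.256], [0.498, 0.259]]
scene 60.0 [ 85.  146.2] [ 0.457 -0.645  0.008] [[0.447, -0.677], [0.421, -0.661], [0.458, -0.621], [0.483, -0.637]]
side 216.5 [221.2 184.1] [0.484 0.2   0.008] [[0.458, 0.258], [0.497, 0.277], [0.509, 0.15], [0.473, 0.135]]
side 63.5 [385.  267.5] [ 0.759 -0.365  0.008] [[0.741, -0.358], [0.767, -0.345], [0.78, -0.371], [0.754, -0.384]]
wrist 75.0 [107.3 378.8] [0.463 0.244 0.008] [[0.465, 0.208], [0.452, 0.262], [0.468, 0.261], [0.481, 0.207]]
ear [0.53118447 0.09213697 0.034     ] [0.49630365 0.04878361 0.034     ] [0.504583   0.08035756 0.00391544]
```

View pics/wrist0.png

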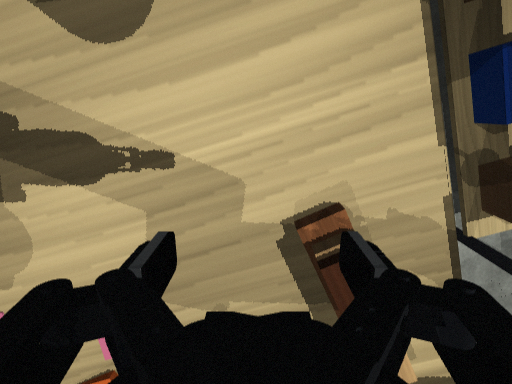

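The wrist view shows only a corner of the wedge, at (107,379), so I'm moving to where the wrist camera looks down on the wedge and the ear.

>>> {"name": "jog_arm", "arguments": {"plan": [{"dx": -0.15,"dy": -0.15,"dz": -0.1,"turn": 0.3},{"dx": -0.3,"dy": -0.3,"dz": -0.1,"turn": 0.6},{"dx": -0.45,"dy": -0.45,"dz": -0.1,"turn": 0.9},{"dx": -0.55,"dy": -0.55,"dz": -0.1,"turn": 1},{"dx": -0.55,"dy": -0.55,"dz": -0.1,"turn": 1},{"dx": -0.55,"dy": -0.55,"dz": -0.1,"turn": 1},{"dx": -0.55,"dy": -0.55,"dz": -0.1,"turn": 1},{"dx": -0.55,"dy": -0.55,"dz": -0.1,"turn": 1},{"dx": -0.55,"dy": -0.55,"dz": -0.1,"turn": 1}], "fingers": 1, "newtons": 20}}

```text
time_s: 1.05
eef_pos: [0.3272, 0.3246, 0.2713]
eef_rot: [-0.0, 0.386, 0.922, 0.0]
wrist_force: [-0.8, 0.2, 0.0]
finger_gap: -0.003
grip_force: 0.0
```

>>> {"name": "jog_arm", "arguments": {"plan": [{"dx": -0.12,"dy": -0.04,"turn": 0.2},{"dx": -0.24,"dy": -0.08,"turn": 0.5},{"dx": -0.36,"dy": -0.11,"turn": 0.8},{"dx": -0.48,"dy": -0.14,"turn": 1},{"dx": -0.6,"dy": -0.17,"turn": 1},{"dx": -0.7,"dy": -0.2,"turn": 1},{"dx": -0.75,"dy": -0.21,"turn": 1},{"dx": -0.75,"dy": -0.21,"turn": 1},{"dx": -0.75,"dy": -0.21,"turn": 1},{"dx": -0.75,"dy": -0.21,"turn": 1}]}}

```text
invalid input at $.plan[0]: expected keys dx, dy, dz, turn
```

Run:
```python
from h import *
s=robot.get_state(); im=eyes.capture("wrist")[:,:,::-1].copy(); cv2.imwrite("pics/w1.png",im)
np.save("w1.npy",np.r_[s["eef_pos"],s["eef_rot"]]); print(s["eef_pos"],s["eef_rot"])
```

```text
[0.32718914 0.3246423  0.27126456] [-1.96441928e-04  3.86208740e-01  9.22411368e-01  1.97983690e-04]
```

View pics/w1.png

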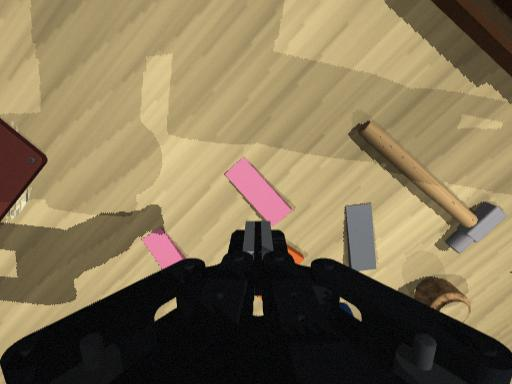

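The move was refused because every row needs all four keys, so this view is from the old pose. It shows pink wedges at (258,190) and (163,248), grey at (360,236), and only a corner of the orange one at (295,255) behind the fingers. I'm sending the move again.

>>> {"name": "jog_arm", "arguments": {"plan": [{"dx": -0.12,"dy": -0.04,"dz": 0,"turn": 0.2},{"dx": -0.24,"dy": -0.08,"dz": 0,"turn": 0.5},{"dx": -0.36,"dy": -0.11,"dz": 0,"turn": 0.8},{"dx": -0.48,"dy": -0.14,"dz": 0,"turn": 1},{"dx": -0.6,"dy": -0.17,"dz": 0,"turn": 1},{"dx": -0.7,"dy": -0.2,"dz": 0,"turn": 1},{"dx": -0.75,"dy": -0.21,"dz": 0,"turn": 1},{"dx": -0.75,"dy": -0.21,"dz": 0,"turn": 1},{"dx": -0.75,"dy": -0.21,"dz": 0,"turn": 1},{"dx": -0.75,"dy": -0.21,"dz": 0,"turn": 1}]}}

```text
time_s: 2.1
eef_pos: [0.4777, 0.0538, 0.271]
eef_rot: [-0.0, 0.601, 0.799, -0.0]
wrist_force: [0.1, 0.3, 0.1]
finger_gap: 0.005
grip_force: 0.0
```

Run:
```python
from h import *
s=robot.get_state(); im=eyes.capture("wrist")[:,:,::-1].copy(); cv2.imwrite("pics/w1.png",im)
np.save("w1.npy",np.r_[s["eef_pos"],s["eef_rot"]]); print(s["eef_pos"],s["eef_rot"]); c=cam("wrist",s)
for k in orange(im):
    a=cv2.approxPolyDP(k,4,True)[:,0]; print(cv2.contourArea(k),[(p.tolist(),ray(c,p,.009)[:2].round(4).tolist()) for p in a])
```

```text
[0.47769034 0.05375375 0.27104418] [-4.64909890e-04  6.01047356e-01  7.99213275e-01 -4.25369253e-06]
2643.5 [([285, 4], [0.4551, 0.2574]), ([273, 95], [0.4727, 0.1466]), ([299, 98], [0.5089, 0.1529]), ([315, 8], [0.4938, 0.2638])]
```

View pics/w1.png

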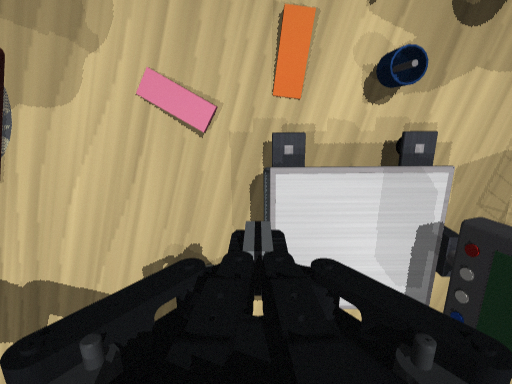

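The crop shows the orange wedge from (300,6), its far butt end, to (286,97), its thin end. The bare ear's square mark is at (289,150), the other left ear's mark at (420,149), the hole saw at (403,66) and a pink decoy at (176,100). The choice is confirmed.

Run:
```python
from h import *
v=np.load("w1.npy"); s={"eef_pos":v[:3],"eef_rot":v[3:]}; c=cam("wrist",s)
im=cv2.imread("pics/w1.png"); g=cv2.cvtColor(im,cv2.COLOR_BGR2GRAY)
def blob(x,y,r=9):
    p=g[y-r:y+r+1,x-r:x+r+1]; m=cv2.moments((p>(int(p.max())+int(np.median(p)))/2).astype(np.uint8),True); return np.array([x-r+m['m10']/m['m00'],y-r+m['m01']/m['m00']])
e=[blob(289,150,6),blob(420,149,6)]; E=[ray(c,p,.034) for p in e]; print(e,E,np.linalg.norm(E[1]-E[0]))
d=E[1]-E[0]; print("scale yaw deg",np.degrees(np.arctan2(d[1],d[0])))
# wedge
k=orange(im)[0]; q=cv2.boxPoints(cv2.minAreaRect(k)); a=cv2.approxPolyDP(k,4,True)[:,0].astype(float)
bt=[ray(c,p+.5*0,.016)[:2] for p in (a[0],a[3])]; tp=[ray(c,p,.002)[:2] for p in (a[1],a[2])]
B=np.mean(bt,0);T=np.mean(tp,0); dd=T-B; ya=np.arctan2(dd[1],dd[0]); print("butt",B,"tip",T,"len",np.linalg.norm(dd),"w",np.linalg.norm(bt[0]-bt[1]),np.linalg.norm(tp[0]-tp[1]),"yaw",np.degrees(ya))
u=dd/np.linalg.norm(dd); S=E[0][:2]-B; print("stud along",S@u,"lateral(left)",-S[0]*u[1]+S[1]*u[0] , "bearing",np.degrees(np.arctan2(S[1],S[0])))
print("saw",ray(c,(403,66),.04))
# height check via scene/side triangulation of wedge centroid and ear
def cen(k): M=cv2.moments(k); return (M['m10']/M['m00'],M['m01']/M['m00'])
ks=[(cam(n),cen(orange(cv2.imread(f"pics/{n}0.png"))[0])) for n in("scene","side")]
for cc,uv in ks: print("wedge centroid tri",tri(c,cen(k),cc,uv))
for n in("scene","side"):
    print(n,"ear px",proj(cam(n),E[0]),"wedge butt px",proj(cam(n),[*B,.016]),"tip",proj(cam(n),[*T,.002]),[x[0].tolist() for x in cv2.approxPolyDP(orange(cv2.imread(f"pics/{n}0.png"))[0],3,True)])
```

```text
[array([288.39130435, 148.82608696]), array([419.25714286, 147.75714286])] [array([0.51281859, 0.08340393, 0.034     ]), array([0.68563682, 0.1347907 , 0.034     ])] 0.18029626368585402
scale yaw deg 16.559622948564797
butt [0.47418607 0.25818284] tip [0.49136986 0.15029019] len 0.10925248974017869 w 0.03851139476472054 0.0373599788043075 yaw -80.95065313764758
stud along 0.1786798036270096 lateral(left) 0.010661553271139428 bearing -77.53594939706323
saw [0.61850381 0.22287737 0.04      ]
wedge centroid tri [0.48261523 0.20888214 0.00232126]
wedge centroid tri [ 0.48555649  0.2103628  -0.00249029]
scene ear px [288.5777187  195.11631727] wedge butt px [354.49188812 204.96393742] tip [313.22723909 204.2264408 ] [[314, 203], [318, 210], [353, 212], [352, 203]]
side ear px [242.57595482 196.6490776 ] wedge butt px [212.01865191 173.89606638] tip [229.18538933 192.99227011] [[209, 177], [225, 195], [233, 191], [217, 173]]
```

>>> {"name": "jog_arm", "arguments": {"plan": [{"dx": 0.11,"dy": 0.06,"dz": 0,"turn": 0.03},{"dx": 0.22,"dy": 0.12,"dz": 0,"turn": 0.03},{"dx": 0.33,"dy": 0.19,"dz": 0,"turn": 0.03},{"dx": 0.42,"dy": 0.25,"dz": 0.05,"turn": 0.03},{"dx": 0.465,"dy": 0.27,"dz": 0.15,"turn": 0.03},{"dx": 0.465,"dy": 0.27,"dz": 0.27,"turn": 0.03},{"dx": 0.465,"dy": 0.27,"dz": 0.39,"turn": 0.03},{"dx": 0.465,"dy": 0.27,"dz": 0.5,"turn": 0.03},{"dx": 0.465,"dy": 0.27,"dz": 0.58,"turn": 0.03},{"dx": 0.465,"dy": 0.27,"dz": 0.6,"turn": 0.03}]}}

```text
time_s: 3.15
eef_pos: [0.5264, 0.2607, 0.0268]
eef_rot: [-0.002, 0.607, 0.795, -0.003]
wrist_force: [-0.7, -0.1, 0.7]
finger_gap: -0.0
grip_force: 0.0
```

>>> {"name": "jog_arm", "arguments": {"plan": [{"dx": 0,"dy": 0,"dz": 0.02,"turn": 0},{"dx": 0,"dy": 0,"dz": 0.04,"turn": 0},{"dx": 0,"dy": 0,"dz": 0.055,"turn": 0},{"dx": 0,"dy": 0,"dz": 0.06,"turn": 0},{"dx": 0,"dy": 0,"dz": 0.06,"turn": 0},{"dx": 0,"dy": 0,"dz": 0.06,"turn": 0}]}}

```text
time_s: 3.75
eef_pos: [0.5314, 0.2607, 0.008]
eef_rot: [0.0, 0.608, 0.794, 0.0]
wrist_force: [1.1, -0.3, 0.1]
finger_gap: -0.001
grip_force: 0.0
```

Run:
```python
from h import *
s=robot.get_state(); print(s["eef_pos"],s["wrist_force"])
o=[]
for n,p in(("scene",(335,210)),("side",(222,184)),("wrist",(0,0))):
    im=eyes.capture(n)[:,:,::-1].copy()
    if n=="wrist": w=cv2.resize(im,(400,300)); continue
    o.append(cv2.resize(im[p[1]-45:p[1]+45,p[0]-60:p[0]+60],(400,300)))
    print(n,[x[0].tolist() for x in cv2.approxPolyDP(orange(im)[0],3,True)])
cv2.imwrite("pics/c2.png",np.vstack([np.hstack(o),np.hstack([w,0*w])]))
```

```text
[0.53136202 0.26074748 0.00803334] [ 1.05253603 -0.25593176  0.13236642]
scene [[314, 202], [314, 209], [346, 213], [350, 209], [349, 202]]
side [[209, 177], [225, 195], [229, 189], [233, 191], [217, 173]]
```

View pics/c2.png

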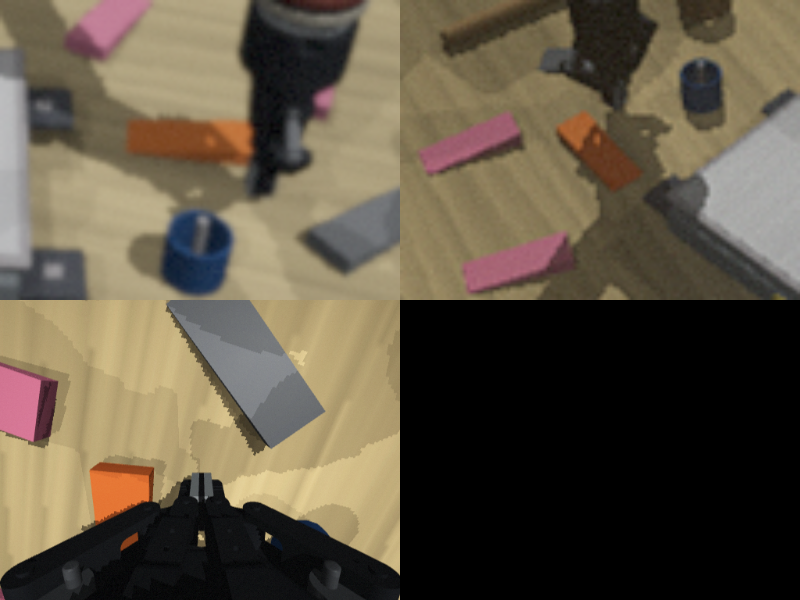

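The scene and side crops show the fingers beside the butt end on its +x side. The wrist view shows the butt top edge from (92,463) to (153,467) of 400, with a clear gap to the fingertips at (190-215,480). Next I nudge the wedge sideways.

>>> {"name": "jog_arm", "arguments": {"plan": [{"dx": 0,"dy": -0.02,"dz": 0.005,"turn": 0},{"dx": 0,"dy": -0.035,"dz": 0.005,"turn": 0},{"dx": 0,"dy": -0.045,"dz": 0.005,"turn": 0},{"dx": 0,"dy": -0.055,"dz": 0.005,"turn": 0},{"dx": 0,"dy": -0.065,"dz": 0.005,"turn": 0},{"dx": 0,"dy": -0.065,"dz": 0.005,"turn": 0},{"dx": 0,"dy": -0.065,"dz": 0.005,"turn": 0}]}}

```text
time_s: 4.6
eef_pos: [0.5058, 0.2539, 0.0055]
eef_rot: [0.0, 0.608, 0.794, 0.0]
wrist_force: [-0.2, -0.3, 0.1]
finger_gap: -0.0
grip_force: 0.0
```

```bash
cat > m.py <<'E'
from h import *
import sys
s=robot.get_state(); print(s["eef_pos"].round(4) if hasattr(s["eef_pos"],'round') else s["eef_pos"],np.round(s["wrist_force"],2))
im=eyes.capture("wrist")[:,:,::-1].copy(); c=cam("wrist",s); cv2.imwrite("pics/"+sys.argv[1],im)
for k in orange(im)[:2]:
    print("wrist",[(p.tolist(),ray(c,p,.016)[:2].round(4).tolist()) for p in cv2.approxPolyDP(k,4,True)[:,0]])
for n in("scene","side"):
    im=eyes.capture(n)[:,:,::-1].copy();cv2.imwrite("pics/"+n+sys.argv[1],im);c=cam(n)
    k=max(orange(im),key=lambda k:cv2.contourArea(k) if 150<np.mean(k[:,0,0])<370 and np.mean(k[:,0,1])<240 else 0)
    print(n,[(p.tolist(),ray(c,p,.009)[:2].round(3).tolist()) for p in cv2.approxPolyDP(k,3,True)[:,0]])
E
python3 m.py m1.png
```

```text
[0.5058 0.2539 0.0055] [-0.24 -0.3   0.08]
wrist [([155, 222], [0.4507, 0.2529]), ([160, 269], [0.4578, 0.2263]), ([186, 257], [0.4701, 0.2372]), ([201, 259], [0.4781, 0.2381]), ([206, 266], [0.4816, 0.2347]), ([220, 262], [0.4884, 0.239]), ([233, 229], [0.4906, 0.2597]), ([233, 215], [0.4888, 0.2672]), ([164, 212], [0.4542, 0.2596])]
wrist [([175, 297], [0.469, 0.2109]), ([164, 304], [0.4638, 0.2047]), ([165, 314], [0.4655, 0.1981]), ([176, 307], [0.4707, 0.2045])]
scene [([348, 202], [0.459, 0.24]), ([313, 203], [0.495, 0.15]), ([315, 210], [0.521, 0.16]), ([345, 212], [0.503, 0.238])]
side [([209, 177], [0.46, 0.256]), ([226, 195], [0.475, 0.141]), ([231, 191], [0.499, 0.15]), ([216, 173], [0.492, 0.262])]
```

>>> {"name": "jog_arm", "arguments": {"plan": [{"dx": 0,"dy": -0.005,"dz": 0,"turn": 0},{"dx": 0,"dy": -0.01,"dz": 0,"turn": 0},{"dx": 0,"dy": -0.015,"dz": 0,"turn": 0},{"dx": 0,"dy": -0.02,"dz": 0,"turn": 0},{"dx": 0,"dy": -0.02,"dz": 0,"turn": 0}]}}

```text
time_s: 5.25
eef_pos: [0.4977, 0.2517, 0.0053]
eef_rot: [-0.0, 0.608, 0.794, -0.0]
wrist_force: [-0.9, 0.0, 0.0]
finger_gap: -0.003
grip_force: 0.0
```

```bash
python3 m.py m2.png
```

```text
[0.4977 0.2517 0.0053] [-0.92  0.    0.02]
wrist [([234, 215], [0.4812, 0.2653]), ([165, 218], [0.4472, 0.2544]), ([156, 228], [0.4437, 0.2476]), ([164, 267], [0.4516, 0.226]), ([186, 257], [0.462, 0.2351]), ([201, 259], [0.47, 0.236]), ([206, 266], [0.4735, 0.2326]), ([220, 262], [0.4803, 0.2369]), ([235, 229], [0.4835, 0.2578])]
wrist [([175, 297], [0.4609, 0.2088]), ([173, 308], [0.4611, 0.2013])]
scene [([348, 200], [0.451, 0.239]), ([313, 202], [0.49, 0.149]), ([313, 207], [0.511, 0.153]), ([343, 211], [0.5, 0.232])]
side [([207, 180], [0.447, 0.245]), ([229, 194], [0.486, 0.14]), ([229, 186], [0.504, 0.176]), ([215, 175], [0.484, 0.254])]
```

View pics/m2.png

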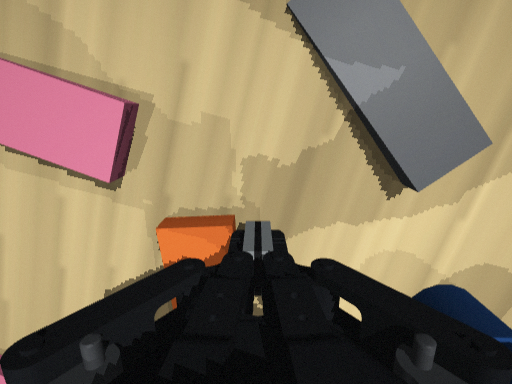

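In the wrist view the butt's top edge runs from (157,228) to (235,227), with the fingertips against its right side. The wedge yaw is now about -75.6°, and pointing at the stud needs about -73.5°. I'll nudge a little more and back off.

>>> {"name": "jog_arm", "arguments": {"plan": [{"dx": 0,"dy": -0.004,"dz": 0,"turn": 0},{"dx": 0,"dy": -0.007,"dz": 0,"turn": 0},{"dx": 0,"dy": -0.007,"dz": 0,"turn": 0},{"dx": 0,"dy": 0.01,"dz": 0,"turn": 0},{"dx": 0,"dy": 0.04,"dz": 0,"turn": 0},{"dx": 0.05,"dy": 0.045,"dz": 0,"turn": 0},{"dx": 0.12,"dy": 0.045,"dz": 0,"turn": 0},{"dx": 0.15,"dy": 0.045,"dz": -0.1,"turn": 0},{"dx": 0.15,"dy": 0,"dz": -0.2,"turn": -0.05},{"dx": 0.15,"dy": -0.06,"dz": -0.2,"turn": -0.05}]}}

```text
time_s: 6.4
eef_pos: [0.464, 0.3062, 0.0918]
eef_rot: [0.003, 0.597, 0.802, 0.005]
wrist_force: [1.2, 0.5, 0.0]
finger_gap: -0.005
grip_force: 0.0
```

```bash
python3 m.py m3.png
```

```text
[0.464  0.3062 0.0918] [1.16 0.49 0.  ]
wrist [([256, 295], [0.4903, 0.2147]), ([252, 314], [0.4926, 0.1936]), ([258, 316], [0.4987, 0.193])]
wrist [([214, 264], [0.4451, 0.2352]), ([225, 253], [0.4517, 0.2485]), ([213, 253], [0.4416, 0.2455])]
scene [([352, 205], [0.468, 0.252]), ([350, 199], [0.445, 0.244]), ([313, 203], [0.495, 0.15]), ([314, 210], [0.522, 0.158]), ([350, 210], [0.49, 0.249])]
side [([207, 180], [0.447, 0.245]), ([227, 196], [0.476, 0.135]), ([234, 191], [0.508, 0.144]), ([214, 175], [0.48, 0.256])]
```

>>> {"name": "jog_arm", "arguments": {"plan": [{"dx": 0,"dy": -0.045,"dz": 0,"turn": 0},{"dx": 0,"dy": -0.045,"dz": 0.08,"turn": 0},{"dx": 0,"dy": -0.045,"dz": 0.16,"turn": 0},{"dx": 0,"dy": -0.045,"dz": 0.21,"turn": 0},{"dx": -0.03,"dy": -0.045,"dz": 0.21,"turn": 0},{"dx": -0.06,"dy": -0.045,"dz": 0.21,"turn": 0},{"dx": -0.08,"dy": -0.045,"dz": 0.21,"turn": 0},{"dx": -0.08,"dy": -0.045,"dz": 0.21,"turn": 0}]}}

```text
time_s: 7.35
eef_pos: [0.4514, 0.2665, 0.0007]
eef_rot: [-0.0, 0.599, 0.801, -0.0]
wrist_force: [0.3, -0.8, -0.2]
finger_gap: -0.0
grip_force: 0.0
```

```bash
python3 m.py m4.png
python3 - <<'E'
import cv2,numpy as np
a=cv2.imread("pics/scenem4.png")[165:255,275:395];b=cv2.imread("pics/sidem4.png")[140:230,165:285];w=cv2.imread("pics/m4.png")
r=lambda x:cv2.resize(x,(400,300))
cv2.imwrite("pics/c4.png",np.vstack([np.hstack([r(a),r(b)]),np.hstack([r(w),r(w[150:300,150:350])])]))
E
```

```text
[0.4514 0.2665 0.0007] [ 0.26 -0.83 -0.25]
wrist [([255, 296], [0.4576, 0.2395]), ([253, 314], [0.4598, 0.228]), ([260, 315], [0.4637, 0.2285]), ([262, 300], [0.462, 0.2381])]
scene [([352, 204], [0.464, 0.252]), ([349, 199], [0.445, 0.241]), ([315, 202], [0.489, 0.154]), ([313, 207], [0.511, 0.153]), ([350, 210], [0.49, 0.249])]
side [([208, 180], [0.45, 0.243]), ([227, 196], [0.476, 0.135]), ([234, 191], [0.508, 0.144]), ([214, 175], [0.48, 0.256])]
```

View pics/c4.png

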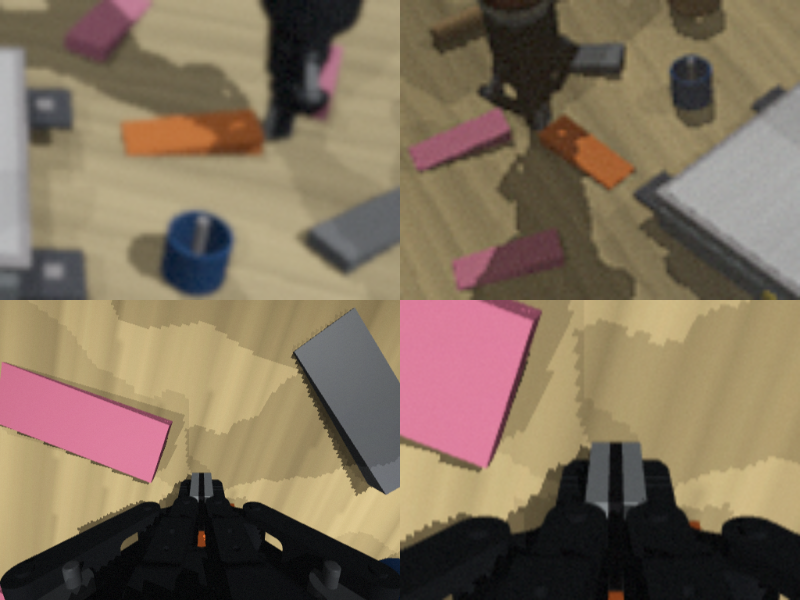

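The scene crop shows the wedge's thin edge pointing at the ear at (50,105), with the fingertips just behind its butt. TCP is about 17 mm behind the butt and about 5 mm to the -x side. I'll centre it, raise it 5 mm and push 80 mm.

>>> {"name": "jog_arm", "arguments": {"plan": [{"dx": 0,"dy": 0.012,"dz": -0.013,"turn": 0},{"dx": 0,"dy": 0.012,"dz": -0.013,"turn": 0},{"dx": -0.02,"dy": 0.012,"dz": -0.013,"turn": 0},{"dx": -0.045,"dy": 0.012,"dz": -0.013,"turn": 0},{"dx": -0.075,"dy": 0.012,"dz": -0.013,"turn": 0},{"dx": -0.11,"dy": 0.012,"dz": -0.013,"turn": 0},{"dx": -0.14,"dy": 0.012,"dz": -0.013,"turn": 0},{"dx": -0.17,"dy": 0.012,"dz": -0.013,"turn": 0},{"dx": -0.19,"dy": 0.012,"dz": -0.013,"turn": 0},{"dx": -0.2,"dy": 0.012,"dz": -0.013,"turn": 0}]}}

```text
time_s: 8.5
eef_pos: [0.4786, 0.1912, 0.0064]
eef_rot: [-0.0, 0.598, 0.801, -0.0]
wrist_force: [-1.4, 1.2, 0.3]
finger_gap: -0.003
grip_force: 0.3
```

```bash
python3 m.py m5.png
python3 - <<'E'
import cv2,numpy as np
a=cv2.imread("pics/scenem5.png")[155:245,245:365];b=cv2.imread("pics/sidem5.png")[150:240,175:295]
r=lambda x:cv2.resize(x,(400,300))
cv2.imwrite("pics/c5.png",np.hstack([r(a),r(b)]))
E
```

```text
[0.4786 0.1912 0.0064] [-1.35  1.17  0.27]
wrist [([259, 295], [0.488, 0.1613]), ([254, 296], [0.4855, 0.1599]), ([255, 315], [0.4897, 0.1478]), ([262, 314], [0.4933, 0.1496])]
scene [([324, 201], [0.476, 0.177]), ([299, 199], [0.491, 0.109]), ([297, 204], [0.513, 0.109]), ([286, 207], [0.534, 0.083]), ([322, 209], [0.511, 0.178])]
side [([225, 186], [0.491, 0.183]), ([221, 190], [0.47, 0.172]), ([224, 187], [0.486, 0.18]), ([229, 191], [0.493, 0.153]), ([226, 195], [0.475, 0.141]), ([238, 205], [0.49, 0.077]), ([234, 199], [0.491, 0.11]), ([238, 194], [0.514, 0.124])]
```

View pics/c5.png

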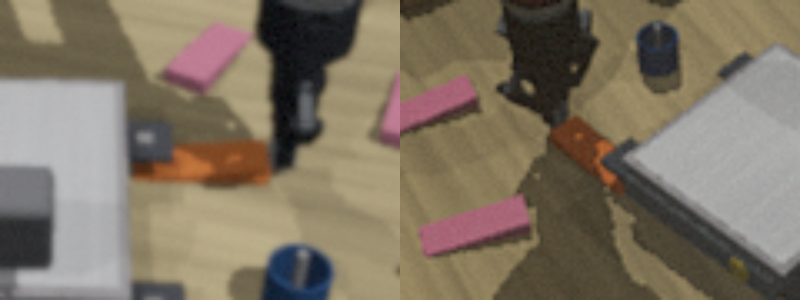

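The wedge has gone under the ear in both crops (scene about (150,160), side about (620,170)). I'll check how far the wedge's axis is from the stud sideways.

Run:
```python
from h import *
S=np.array([.5128,.0834]); TC=np.array([.4786,.1912])
for f in("3","5"):
  for n in("scene","side"):
    c=cam(n); im=cv2.imread(f"pics/{n}m{f}.png"); k=max(orange(im),key=lambda k:cv2.contourArea(k) if 150<np.mean(k[:,0,0])<370 and np.mean(k[:,0,1])<240 else 0)[:,0]
    # rays of contour pts with height of slope at that place; lateral coordinate about expected axis through stud
    u=np.array([np.cos(np.radians(-73.4)),np.sin(np.radians(-73.4))]); nn=np.array([-u[1],u[0]])
    for z0 in("top","bottom"):
      L=[]
      for p in k:
        x=ray(c,p,0.)[:2]
        if z0=="top":
          z=.01
          butt=(np.array([.4614,.2515]) if f=="3" else TC+.011*u)
          for _ in range(4): x=ray(c,p,z)[:2]; z=np.clip(.016-.14/1.1*((x-butt)@u),.002,.016)
        L.append([(x-S)@u,(x-S)@nn])
      L=np.array(L)*1000
      o=[]
      for a in range(-180,0,15):
        q=L[(L[:,0]>a)&(L[:,0]<=a+15)]
        if len(q): o.append((a+7,int(q[:,1].min()),int(q[:,1].max())))
      print(f,n,z0,o)
```

```text
3 scene top [(-173, -12, 28), (-158, -13, 31), (-143, -14, 30), (-128, -13, 28), (-113, -13, 27), (-98, -10, 26), (-83, -8, 24), (-68, -5, 23)]
3 scene bottom [(-173, -30, 16), (-158, -29, 16), (-143, -28, 17), (-128, -24, 17), (-113, -23, 18), (-98, -18, 19), (-83, -13, 19), (-68, -8, 19)]
3 side top [(-173, -20, 14), (-158, -18, 16), (-143, -19, 15), (-128, -17, 17), (-113, -19, 18), (-98, -19, 19), (-83, -18, 19), (-68, -16, 21)]
3 side bottom [(-173, -11, 24), (-158, -12, 23), (-143, -13, 23), (-128, -11, 22), (-113, -15, 22), (-98, -16, 23), (-83, -15, 22), (-68, -15, 21)]
5 scene top [(-98, -14, 27), (-83, -15, 30), (-68, -16, 29), (-53, -14, 23), (-38, -16, 22), (-23, -12, 20), (-8, 2, 19)]
5 scene bottom [(-98, -31, 15), (-83, -30, 15), (-68, -30, 15), (-53, -25, 12), (-38, -24, 13), (-23, -19, 14), (-8, -2, 14)]
5 side top [(-98, -18, 12), (-83, -16, 13), (-68, -21, 12), (-53, -21, 14), (-38, -17, 13), (-23, -19, -10), (-8, -20, -11)]
5 side bottom [(-113, 1, 21), (-98, -10, 20), (-83, -11, 21), (-68, -15, 19), (-53, -14, 19), (-38, -11, 18), (-23, -16, -6), (-8, -18, -9)]
```

The wedge is centred on the stud within about 3 mm. It needs about 39 mm more to first contact. I'll push 32 mm, then go on in small steps watching the force.

>>> {"name": "jog_arm", "arguments": {"plan": [{"dx": -0.015,"dy": 0,"dz": 0,"turn": 0},{"dx": -0.03,"dy": 0,"dz": 0,"turn": 0},{"dx": -0.045,"dy": 0,"dz": 0,"turn": 0},{"dx": -0.06,"dy": 0,"dz": 0,"turn": 0},{"dx": -0.07,"dy": 0,"dz": 0,"turn": 0},{"dx": -0.08,"dy": 0,"dz": 0,"turn": 0},{"dx": -0.08,"dy": 0,"dz": 0,"turn": 0},{"dx": -0.08,"dy": 0,"dz": 0,"turn": 0}]}}

```text
time_s: 9.45
eef_pos: [0.4876, 0.1615, 0.0065]
eef_rot: [0.0, 0.598, 0.801, 0.0]
wrist_force: [-0.5, -0.5, -0.5]
finger_gap: 0.004
grip_force: 0.0
```

>>> {"name": "jog_arm", "arguments": {"plan": [{"dx": -0.003,"dy": 0,"dz": 0,"turn": 0},{"dx": -0.005,"dy": 0,"dz": 0,"turn": 0},{"dx": -0.005,"dy": 0,"dz": 0,"turn": 0},{"dx": -0.005,"dy": 0,"dz": 0,"turn": 0}]}}

```text
time_s: 9.85
eef_pos: [0.4881, 0.1598, 0.0065]
eef_rot: [0.0, 0.598, 0.802, 0.0]
wrist_force: [-0.3, 0.4, -0.1]
finger_gap: -0.001
grip_force: 0.1
```

>>> {"name": "jog_arm", "arguments": {"plan": [{"dx": -0.003,"dy": 0,"dz": 0,"turn": 0},{"dx": -0.005,"dy": 0,"dz": 0,"turn": 0},{"dx": -0.005,"dy": 0,"dz": 0,"turn": 0},{"dx": -0.005,"dy": 0,"dz": 0,"turn": 0}]}}

```text
time_s: 10.25
eef_pos: [0.4887, 0.1577, 0.0065]
eef_rot: [0.0, 0.598, 0.802, -0.0]
wrist_force: [-0.2, 0.3, -0.2]
finger_gap: -0.003
grip_force: 0.1
```

>>> {"name": "jog_arm", "arguments": {"plan": [{"dx": -0.003,"dy": 0,"dz": 0,"turn": 0},{"dx": -0.005,"dy": 0,"dz": 0,"turn": 0},{"dx": -0.005,"dy": 0,"dz": 0,"turn": 0},{"dx": -0.005,"dy": 0,"dz": 0,"turn": 0}]}}

```text
time_s: 10.65
eef_pos: [0.4893, 0.1558, 0.0065]
eef_rot: [0.0, 0.598, 0.802, -0.0]
wrist_force: [0.3, 1.1, 0.3]
finger_gap: -0.0
grip_force: 0.0
```

>>> {"name": "jog_arm", "arguments": {"plan": [{"dx": -0.003,"dy": 0,"dz": 0,"turn": 0},{"dx": -0.005,"dy": 0,"dz": 0,"turn": 0},{"dx": -0.005,"dy": 0,"dz": 0,"turn": 0},{"dx": -0.005,"dy": 0,"dz": 0,"turn": 0}]}}

```text
time_s: 11.05
eef_pos: [0.4898, 0.1539, 0.0065]
eef_rot: [-0.0, 0.598, 0.802, -0.0]
wrist_force: [-0.7, 1.3, -0.2]
finger_gap: -0.0
grip_force: 0.2
```

>>> {"name": "jog_arm", "arguments": {"plan": [{"dx": -0.003,"dy": 0,"dz": 0,"turn": 0},{"dx": -0.004,"dy": 0,"dz": 0,"turn": 0},{"dx": -0.004,"dy": 0,"dz": 0,"turn": 0},{"dx": -0.004,"dy": 0,"dz": 0,"turn": 0}]}}

```text
time_s: 11.45
eef_pos: [0.4902, 0.1525, 0.0065]
eef_rot: [-0.0, 0.598, 0.802, 0.0]
wrist_force: [-0.8, 1.7, 0.1]
finger_gap: 0.002
grip_force: 1.0
```

>>> {"name": "jog_arm", "arguments": {"plan": [{"dx": -0.003,"dy": 0,"dz": 0,"turn": 0},{"dx": -0.004,"dy": 0,"dz": 0,"turn": 0},{"dx": -0.004,"dy": 0,"dz": 0,"turn": 0},{"dx": -0.004,"dy": 0,"dz": 0,"turn": 0}]}}

```text
time_s: 11.85
eef_pos: [0.4907, 0.1511, 0.0065]
eef_rot: [-0.0, 0.598, 0.802, 0.0]
wrist_force: [-0.6, 4.0, 0.1]
finger_gap: 0.001
grip_force: 2.0
```

>>> {"name": "jog_arm", "arguments": {"plan": [{"dx": -0.002,"dy": 0,"dz": 0,"turn": 0},{"dx": -0.004,"dy": 0,"dz": 0,"turn": 0},{"dx": -0.004,"dy": 0,"dz": 0,"turn": 0},{"dx": -0.004,"dy": 0,"dz": 0,"turn": 0}]}}

```text
time_s: 12.25
eef_pos: [0.491, 0.1499, 0.0065]
eef_rot: [-0.0, 0.598, 0.802, 0.0]
wrist_force: [-1.8, 6.0, 1.2]
finger_gap: 0.0
grip_force: 3.1
```

Run:
```python
from h import *
for _ in range(3):
    s=robot.get_state(); print(s["time_s"],np.round(s["eef_pos"],4),np.round(s["wrist_force"],2)); eyes.capture("side")
```

```text
12.25 [0.491  0.1499 0.0065] [-1.75  5.98  1.21]
12.3 [0.491  0.1499 0.0065] [-2.25  5.23  0.56]
12.35 [0.4909 0.1499 0.0065] [-1.59  6.35  0.51]
```

>>> {"name": "jog_arm", "arguments": {"plan": [{"dx": -0.002,"dy": 0,"dz": 0,"turn": 0},{"dx": -0.003,"dy": 0,"dz": 0,"turn": 0},{"dx": -0.003,"dy": 0,"dz": 0,"turn": 0},{"dx": -0.003,"dy": 0,"dz": 0,"turn": 0}]}}

```text
time_s: 12.8
eef_pos: [0.4911, 0.1494, 0.0065]
eef_rot: [-0.001, 0.598, 0.801, 0.001]
wrist_force: [-2.1, 8.5, 2.1]
finger_gap: -0.005
grip_force: 4.7
```

Run:
```python
from h import *
for _ in range(3):
    s=robot.get_state(); print(s["time_s"],np.round(s["eef_pos"],4),np.round(s["wrist_force"],2)); eyes.capture("side")
```

```text
12.8 [0.4911 0.1494 0.0065] [-2.14  8.52  2.11]
12.85 [0.4911 0.1494 0.0065] [-1.96  9.    0.44]
12.9 [0.4911 0.1494 0.0065] [-2.85  9.35  1.31]
```

The push force has settled at about 9 N, so the wedge is snug. I'm retreating and looking from above.

>>> {"name": "jog_arm", "arguments": {"plan": [{"dx": 0.01,"dy": 0,"dz": 0,"turn": 0},{"dx": 0.05,"dy": 0,"dz": 0,"turn": 0},{"dx": 0.08,"dy": 0,"dz": -0.08,"turn": 0},{"dx": 0.08,"dy": 0,"dz": -0.2,"turn": 0},{"dx": 0.08,"dy": 0,"dz": -0.32,"turn": 0},{"dx": 0.08,"dy": 0,"dz": -0.44,"turn": 0},{"dx": 0,"dy": -0.03,"dz": -0.56,"turn": 0},{"dx": -0.1,"dy": -0.07,"dz": -0.65,"turn": 0},{"dx": -0.2,"dy": -0.1,"dz": -0.65,"turn": 0},{"dx": -0.22,"dy": -0.1,"dz": -0.65,"turn": 0}]}}

```text
time_s: 13.95
eef_pos: [0.4794, 0.0482, 0.2694]
eef_rot: [0.003, 0.599, 0.8, 0.0]
wrist_force: [-0.2, 0.9, 0.1]
finger_gap: -0.0
grip_force: 0.0
```

>>> {"name": "jog_arm", "arguments": {"plan": [{"dx": 0,"dy": 0,"dz": 0,"turn": 0},{"dx": 0,"dy": 0,"dz": 0,"turn": 0},{"dx": 0,"dy": 0,"dz": 0,"turn": 0}]}}

```text
time_s: 14.25
eef_pos: [0.4778, 0.0535, 0.2654]
eef_rot: [-0.001, 0.597, 0.802, -0.0]
wrist_force: [-0.1, 0.3, -0.1]
finger_gap: 0.001
grip_force: 0.0
```

Run:
```python
from h import *
s=robot.get_state(); c=cam("wrist",s); im=eyes.capture("wrist")[:,:,::-1].copy(); cv2.imwrite("pics/w6.png",im); g=cv2.cvtColor(im,cv2.COLOR_BGR2GRAY)
print(s["eef_pos"],s["eef_rot"])
E=[]
for X in((.5128,.0834,.034),(.6856,.1348,.034)):
    x,y=np.round(proj(c,X)).astype(int); r=7; p=g[y-r:y+r+1,x-r:x+r+1]
    m=cv2.moments((p>(int(p.max())+int(np.median(p)))/2).astype(np.uint8),True); uv=(x-r+m['m10']/m['m00'],y-r+m['m01']/m['m00']); E.append(ray(c,uv,.034)); print((x,y),uv,E[-1])
d=E[1]-E[0]; print(np.linalg.norm(d),np.degrees(np.arctan2(d[1],d[0])))
for k in orange(im)[:2]: print(cv2.contourArea(k),[(p.tolist(),ray(c,p,.014)[:2].round(4).tolist()) for p in cv2.approxPolyDP(k,3,True)[:,0]])
```

```text
[0.47777448 0.05350963 0.26540769] [-8.77470858e-04  5.97464187e-01  8.01894975e-01 -4.72919335e-04]
(np.int64(289), np.int64(149)) (np.float64(289.02564102564105), np.float64(149.84615384615384)) [0.51280347 0.08288641 0.034     ]
(np.int64(422), np.int64(150)) (np.float64(421.85333333333335), np.float64(149.76)) [0.68574313 0.13461308 0.034     ]
0.18050976216257184 16.652048484766812
764.0 [([272, 105], [0.4739, 0.1327]), ([271, 141], [0.4872, 0.0856]), ([273, 132], [0.4862, 0.0984]), ([299, 132], [0.5213, 0.1088]), ([300, 105], [0.5108, 0.1437])]
```

View pics/w6.png

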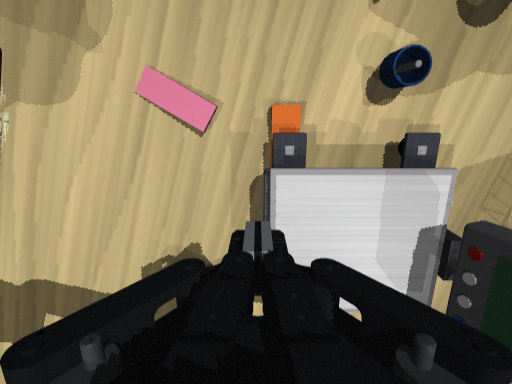

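The wrist view shows the scale unmoved, with the ear mark at (289,150), which is (0.5128, 0.0829) m. The wedge is under the ear, its butt at (286,105). Now I go above the ear to press.

>>> {"name": "jog_arm", "arguments": {"plan": [{"dx": 0.053,"dy": 0.105,"dz": 0,"turn": 0},{"dx": 0.053,"dy": 0.105,"dz": 0,"turn": 0},{"dx": 0.053,"dy": 0.105,"dz": 0.1,"turn": 0},{"dx": 0.053,"dy": 0.105,"dz": 0.2,"turn": 0},{"dx": 0.053,"dy": 0.105,"dz": 0.3,"turn": 0},{"dx": 0.053,"dy": 0.105,"dz": 0.4,"turn": 0},{"dx": 0.053,"dy": 0.105,"dz": 0.48,"turn": 0},{"dx": 0.053,"dy": 0.105,"dz": 0.53,"turn": 0},{"dx": 0.053,"dy": 0.105,"dz": 0.54,"turn": 0},{"dx": 0.053,"dy": 0.105,"dz": 0.54,"turn": 0}]}}

```text
time_s: 15.3
eef_pos: [0.5117, 0.0853, 0.0499]
eef_rot: [-0.001, 0.597, 0.802, -0.001]
wrist_force: [1.4, 0.2, -1.0]
finger_gap: 0.001
grip_force: 0.0
```

>>> {"name": "jog_arm", "arguments": {"plan": [{"dx": 0,"dy": 0,"dz": 0.01,"turn": 0},{"dx": 0,"dy": 0,"dz": 0.02,"turn": 0},{"dx": 0,"dy": 0,"dz": 0.03,"turn": 0},{"dx": 0,"dy": 0,"dz": 0.03,"turn": 0},{"dx": 0,"dy": 0,"dz": 0.03,"turn": 0}]}}

```text
time_s: 15.8
eef_pos: [0.5126, 0.0847, 0.0387]
eef_rot: [0.0, 0.598, 0.802, 0.0]
wrist_force: [0.0, -0.5, -0.4]
finger_gap: 0.003
grip_force: 0.0
```

>>> {"name": "jog_arm", "arguments": {"plan": [{"dx": 0,"dy": 0,"dz": 0.004,"turn": 0},{"dx": 0,"dy": 0,"dz": 0.008,"turn": 0},{"dx": 0,"dy": 0,"dz": 0.008,"turn": 0}]}}

```text
time_s: 16.1
eef_pos: [0.5123, 0.0847, 0.035]
eef_rot: [-0.0, 0.598, 0.802, -0.0]
wrist_force: [0.1, -0.1, -0.2]
finger_gap: 0.001
grip_force: 0.0
```

>>> {"name": "jog_arm", "arguments": {"plan": [{"dx": 0,"dy": 0,"dz": 0.002,"turn": 0},{"dx": 0,"dy": 0,"dz": 0.003,"turn": 0},{"dx": 0,"dy": 0,"dz": 0.003,"turn": 0}]}}

```text
time_s: 16.4
eef_pos: [0.5125, 0.0847, 0.0341]
eef_rot: [0.0, 0.598, 0.802, 0.0]
wrist_force: [-0.1, 0.2, 0.5]
finger_gap: -0.002
grip_force: 0.0
```

>>> {"name": "jog_arm", "arguments": {"plan": [{"dx": 0,"dy": 0,"dz": 0.001,"turn": 0},{"dx": 0,"dy": 0,"dz": 0.001,"turn": 0},{"dx": 0,"dy": 0,"dz": 0.001,"turn": 0}]}}

```text
time_s: 16.7
eef_pos: [0.5126, 0.0848, 0.034]
eef_rot: [0.0, 0.598, 0.802, 0.0]
wrist_force: [-2.5, 0.3, 5.2]
finger_gap: 0.001
grip_force: 2.5
```

>>> {"name": "jog_arm", "arguments": {"plan": [{"dx": 0,"dy": 0,"dz": 0.001,"turn": 0},{"dx": 0,"dy": 0,"dz": 0.001,"turn": 0},{"dx": 0,"dy": 0,"dz": 0.001,"turn": 0}]}}

```text
time_s: 17.0
eef_pos: [0.5126, 0.0848, 0.0339]
eef_rot: [0.0, 0.598, 0.802, -0.0]
wrist_force: [-3.4, 0.5, 7.2]
finger_gap: -0.0
grip_force: 4.1
```

>>> {"name": "jog_arm", "arguments": {"plan": [{"dx": 0,"dy": 0,"dz": 0.0015,"turn": 0},{"dx": 0,"dy": 0,"dz": 0.0015,"turn": 0},{"dx": 0,"dy": 0,"dz": 0.0015,"turn": 0}]}}

```text
time_s: 17.3
eef_pos: [0.5126, 0.0848, 0.0338]
eef_rot: [-0.0, 0.598, 0.802, -0.0]
wrist_force: [-6.0, 0.0, 12.5]
finger_gap: 0.002
grip_force: 6.3
```

Run:
```python
from h import *
for _ in range(3):
    s=robot.get_state(); print(s["time_s"],np.round(s["eef_pos"],4),np.round(s["wrist_force"],2)); eyes.capture("side")
```

```text
17.3 [0.5126 0.0848 0.0338] [-5.950e+00  1.000e-02  1.248e+01]
17.35 [0.5126 0.0848 0.0338] [-6.86 -0.66 13.48]
17.4 [0.5126 0.0848 0.0338] [-6.19 -0.21 12.91]
```

The ear holds about 13 N with only 0.2–0.3 mm of give at the tool tip, so it no longer rocks. I'll hold briefly, then let go and rise clear.

>>> {"name": "jog_arm", "arguments": {"plan": [{"dx": 0,"dy": 0,"dz": 0,"turn": 0},{"dx": 0,"dy": 0,"dz": 0,"turn": 0},{"dx": 0,"dy": 0,"dz": 0,"turn": 0},{"dx": 0,"dy": 0,"dz": -0.004,"turn": 0},{"dx": 0,"dy": 0,"dz": -0.03,"turn": 0},{"dx": 0,"dy": 0,"dz": -0.12,"turn": 0},{"dx": 0,"dy": 0,"dz": -0.24,"turn": 0},{"dx": 0,"dy": 0,"dz": -0.36,"turn": 0},{"dx": -0.03,"dy": -0.06,"dz": -0.48,"turn": 0},{"dx": -0.053,"dy": -0.105,"dz": -0.58,"turn": 0}]}}

```text
time_s: 18.45
eef_pos: [0.4776, 0.0523, 0.2669]
eef_rot: [0.0, 0.598, 0.802, 0.0]
wrist_force: [0.1, -0.4, 0.1]
finger_gap: 0.001
grip_force: 0.0
```

>>> {"name": "jog_arm", "arguments": {"plan": [{"dx": 0,"dy": 0,"dz": 0,"turn": 0},{"dx": 0,"dy": 0,"dz": 0,"turn": 0},{"dx": 0,"dy": 0,"dz": 0,"turn": 0}]}}

```text
time_s: 18.75
eef_pos: [0.4777, 0.0526, 0.2636]
eef_rot: [-0.001, 0.598, 0.802, -0.0]
wrist_force: [0.2, -0.9, 0.0]
finger_gap: 0.001
grip_force: 0.0
```

Run:
```python
from h import *
s=robot.get_state(); c=cam("wrist",s); im=eyes.capture("wrist")[:,:,::-1].copy(); cv2.imwrite("pics/w7.png",im); g=cv2.cvtColor(im,cv2.COLOR_BGR2GRAY)
print(s["time_s"],s["eef_pos"],s["wrist_force"])
for X in((.5128,.0834,.034),(.6856,.1348,.034)):
    x,y=np.round(proj(c,X)).astype(int); r=7; p=g[y-r:y+r+1,x-r:x+r+1]
    m=cv2.moments((p>(int(p.max())+int(np.median(p)))/2).astype(np.uint8),True); uv=(x-r+m['m10']/m['m00'],y-r+m['m01']/m['m00']); print(ray(c,uv,.034))
for k in orange(im)[:2]: print(cv2.contourArea(k),[(p.tolist(),ray(c,p,.014)[:2].round(4).tolist()) for p in cv2.approxPolyDP(k,3,True)[:,0]])
```

```text
18.75 [0.47771297 0.0526252  0.26361955] [ 0.18477353 -0.85447031  0.0064521 ]
[0.51285416 0.08339646 0.034     ]
[0.68552397 0.13479679 0.034     ]
761.5 [([300, 104], [0.5102, 0.1439]), ([272, 104], [0.4736, 0.133]), ([271, 150], [0.4909, 0.0726]), ([274, 131], [0.487, 0.0993]), ([299, 131], [0.5206, 0.1092])]
```

The scale and the wedge have not moved, and the arm is clear of everything.

```bash
python3 -c "
from station import robot
print(robot.sign_off())"
```

```text
the job is handed in; nothing more can be done
None
```

The orange wedge is snug under the bare foot (pushed to about 9 N); the ear then held a press of about 13 N without rocking, the scale had not visibly moved, and the job is handed in.

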